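Level the casting stand and fill its mould with pearls

ROBOT

A 6-joint arm with a two-finger parallel gripper is mounted at the origin on the work surface. World frame = base frame: x ahead of the robot, y to its left, z up, the work surface at z = 0. Lengths are in m, angles in degrees, forces in N, time in s.
With the tool pointing down it reaches from about 0.4 to 0.825 m from the base axis. Payload 7 kg.
Tool frame: the origin (TCP) lies midway between the tips of the shut fingers; the grasp point (between the pads) lies 19 mm behind it; z points along the fingers, y is the direction in which the jaws open and shut (so a half turn about z gives the same grasp; the last joint's range is limited). The gripper opens to 88 mm and grips with 3 to 60 N. Pads are 19 mm wide; open, the fingers measure 130 mm over their backs; the gripper's body (78 mm by 193 mm) begins 47 mm behind the grasp point.
Start: joints at [79.876, 20.546, 0.682, 0, -70.136, -16.507], TCP at [0.303, 0.603, 0.227] pointing down, gripper open.
Joint ranges: [-176.03, 176.03], [-82.01, 121.73], [-58.28, 71.71], [-173.87, 95.51], [-174.79, -0.11], [-173.66, 173.66]. Speed limits (degrees/s): [136.94, 136.94, 172.46, 180, 180, 180].

INTERFACE

Orientations are given as a 3x3 rotation matrix whose columns are the frame's x, y, z axes.
In Python, from rig import robot gives the robot as it stands. Calls block until the motion is done:
- robot.goto(position, orientation): joint-space move of the TCP to a pose.
- robot.servo_line(position, ori=None, speed=0.15): straight line of the TCP; ori=None keeps the orientation; speed is the mean speed in m/s.
- robot.movej(angles): joint-space move.
- robot.move_gripper(opening): opening from 0.0 (shut) to 1.0 (fully open); the grip force is fixed at half the most; returns when the fingers have stopped.
- robot.dwell(seconds).
- robot.ik(position, orientation): joint angles nearest the present ones, or None.
- robot.grab_frame(name): name is "side" or "top"; returns (picture, depth): 400x640x3 uint8, red, green, blue; 400x640 float32, m along the optical axis (not along the pixel's ray), 0 where there is no reading.
- robot.camera_info(name): a dict with "vfov" (degrees; the focal length in pixels is half the picture's height over the tangent of half this angle, whatever the lens; pixels are square), "cx", "cy" (the principal point, pixels), "k1" (the pictures are not rectified: a ray, as slopes to the right and down, at radius r is drawn at 1 + k1 r^2 times it, then the intrinsics apply), "view" (4x4, takes a point from world to camera coordinates). Camera axes: x right, y down, z forward; pixel columns grow to the right and rows downward; lengths in m; the calibration is good to about 2 mm. A picture is of the moment at which its call begins. camera_info takes no time and is no camera call.
A pose or a line that the arm cannot do raises robot.Unreachable and nothing moves.
- robot.job_done(): hands the job in, once; it reports no verdict.
Readings, each from a call of its own:
- robot.read_t(): time.
- robot.read_qpos(): joint angles.
- robot.read_qvel(): joint speeds.
- robot.read_effort(): joint torques, N m.
- robot.read_position(): TCP position.
- robot.read_tcp_rot(): TCP orientation.
- robot.read_force(): force on the tool from outside, world axes, zero at the start.
- robot.read_ft_torque(): the same for the moment, N m.
- robot.read_grip_width(): opening from 0.0 (shut) to 1.0 (fully open).
Only numpy, scipy, OpenCV 4.12 (cv2) and the standard library are available. Lean on these libraries where they do the work, as an engineer would, in place of code of your own. Each camera call takes 0.05 s, during which the arm holds its last target. There are 200 camera calls.

TASK

Level the casting stand by turning its two black thumb screws until the bubbles of both vials lie between their lines, and let go of the screws. Then pick up the green cup, pour all six pearls out of it into the blue mould on the levelled plate, and stand the empty cup upright on the table beside the stand, with both bubbles still between their lines. Leave everything else on the table standing where it is.

Things in the scene. Friction and masses are not known exactly. Their poses are not given: they have to be found in the camera images.
- knob_a_grip (a point): Thumb-screw knob A, front left corner of the stand (robot's side): black upright cylinder, 40 mm diameter, 34 mm tall; the point lies on its vertical axis, 14 mm below its top, 92 mm above the table. Turns with light friction (0.08 N m), up to 3 rad either way, stays where left. Each rad clockwise from above raises this corner and moves bubble A alone 13 mm towards this knob; anticlockwise away.
- knob_b_grip (a point): Thumb-screw knob B, front right corner of the stand (robot's side): black upright cylinder, 40 mm diameter, 34 mm tall; the point lies on its vertical axis, 14 mm below its top, 92 mm above the table. Turns with light friction (0.08 N m), up to 3 rad either way, stays where left. Each rad clockwise from above raises this corner and moves bubble B alone 13 mm towards this knob; anticlockwise away.
- stand: Levelling stand, fixed to the table: dark base 190 mm (x) by 280 mm (y), over it an aluminium plate of that outline, top 55 mm above the table, tilting under 3 degrees. Origin at the table under its middle, x away from the robot at zero yaw. From it, in mm: knob A (-70, +115), knob B (-70, -115), mould (-30, 0), vial A (13, 52), vial B (13, -52), fixed foot (80, 0).
- vial_a (a point): Middle of tube vial A on the plate, on the line from the rear foot to knob A and lying along it: black block 84 by 22 mm, 14 mm high, with a yellow face, 70 mm above the table. Two black lines across the face, 19 mm apart, are centred on this point.
- bubble_a_top (a point): Centre of the white bubble of vial A (14 mm long, 9 mm wide), which slides along the vial as knob A is turned. It is centred when it lies between the vial's two black lines, at vial_a.
- vial_b (a point): Middle of tube vial B on the plate, on the line from the rear foot to knob B and lying along it: black block 84 by 22 mm, 14 mm high, with a yellow face, 70 mm above the table. Two black lines across the face, 19 mm apart, are centred on this point.
- bubble_b_top (a point): Centre of the white bubble of vial B (14 mm long, 9 mm wide), which slides along the vial as knob B is turned. It is centred when it lies between the vial's two black lines, at vial_b.
- mould (a point): Middle of the inner floor of the round blue casting mould fixed on the plate, about 59 mm above the table; inner diameter 86 mm at the floor, 92 mm at the rim, outer 100 mm at the rim, rim 38 mm above this point. z is the plate's normal.
- cup_center (a point): Light green plastic cup (70 g), square, 50 by 50 mm outside, 70 mm tall, straight walls 3 mm thick, open at the top, loose, standing on the table. The point lies on its axis half-way up (35 mm above its foot); z points to its mouth, x and y are square to its side faces.
- pearl0_center (a point): Centre of a polished, slippery white pearl ball, 18 mm diameter, 11 g, one of six, in the cup at the start.
- pearl1_center (a point): Centre of a polished, slippery white pearl ball, 18 mm diameter, 11 g, one of six, in the cup at the start.
- pearl2_center (a point): Centre of a polished, slippery white pearl ball, 18 mm diameter, 11 g, one of six, in the cup at the start.
- pearl3_center (a point): Centre of a polished, slippery white pearl ball, 18 mm diameter, 11 g, one of six, in the cup at the start.
- pearl4_center (a point): Centre of a polished, slippery white pearl ball, 18 mm diameter, 11 g, one of six, in the cup at the start.
- pearl5_center (a point): Centre of a polished, slippery white pearl ball, 18 mm diameter, 11 g, one of six, in the cup at the start.
- canister_center (a point): White jar-like canister with a blue lid, 72 mm diameter, 150 mm tall, standing loose on the table, to be left alone; the point lies on its axis about 75 mm above its foot.
- jar_center (a point): Amber jar with a brass lid, 64 mm diameter, 85 mm tall, standing loose on the table, to be left alone; the point lies on its axis about 42 mm above its foot.
- bottle_center (a point): Black bottle with a blue label, 52 mm diameter, 140 mm tall, standing loose on the table, to be left alone; the point lies on its axis about 70 mm above its foot.
- dropper_center (a point): Small black bottle with a green label, 32 mm diameter, 100 mm tall, in front of the stand (on the robot's side), standing loose on the table, to be left alone; the point lies on its axis about 50 mm above its foot.
- pliers: Red-handled pliers lying on the table at the right, 165 mm long, 66 mm wide, 14 mm high, to be left alone; origin at the table under them.
- tape: Roll of yellow tape lying flat on the table at the left, 90 mm diameter, 24 mm high, to be left alone; origin at the table under its middle.
Mind the look-alikes: they are no part of the job. There is more than one size of the part that bears cup_center; the job needs the middle-sized.

How it is judged (in metres and radians):
On the way, in this order (a step that is already met when the one before it is completed fails the run):
1. the stand is level: both bubbles lie between their lines (centres within 3 mm), the screws are released and the cup still upright (horizontal distance between bubble_a_top and vial_a below 0.003 m and horizontal distance between bubble_b_top and vial_b below 0.003 m and contact force between the fingers and stand below 0.2 N and angle between cup_center's own z axis and vertical below 0.3 rad), for 0.3 s.
2. the cup is lifted and tipped over the mould (more than 60 degrees) (angle between cup_center's own z axis and vertical above 1.05 rad and horizontal distance between cup_center and mould below 0.12 m and height (world z) of cup_center above 0.09 m), for 0.1 s.
At the end, for the whole second after the job is handed in: Both bubbles' centres lie within 3 mm of the middles of their vials; all six pearls lie in the mould (centres within 43 mm of its middle and below its rim); the cup stands upright on the table, off the stand, let go (horizontal distance between bubble_a_top and vial_a below 0.003 m and horizontal distance between bubble_b_top and vial_b below 0.003 m and horizontal distance between each of pearl0_center, pearl1_center, pearl2_center, pearl3_center, pearl4_center, pearl5_center and mould below 0.043 m and z of pearl0_center in the frame of mould between 0 and 0.038 m and z of pearl1_center in the frame of mould between 0 and 0.038 m and z of pearl2_center in the frame of mould between 0 and 0.038 m and z of pearl3_center in the frame of mould between 0 and 0.038 m and z of pearl4_center in the frame of mould between 0 and 0.038 m and z of pearl5_center in the frame of mould between 0 and 0.038 m and angle between cup_center's own z axis and vertical below 0.1 rad and height (world z) of cup_center below 0.041 m and horizontal distance between cup_center and stand above 0.12 m); the robot touches nothing.
It fails at once if the canister is shoved more than 30 mm or knocked over (distance of canister_center from where it was at the start of the episode above 0.03 m or angle between canister_center's own z axis and vertical above 0.4 rad).
It fails at once if the jar is shoved more than 30 mm or knocked over (distance of jar_center from where it was at the start of the episode above 0.03 m or angle between jar_center's own z axis and vertical above 0.4 rad).
It fails at once if the bottle is shoved more than 30 mm or knocked over (distance of bottle_center from where it was at the start of the episode above 0.03 m or angle between bottle_center's own z axis and vertical above 0.4 rad).
It fails at once if the dropper is shoved more than 30 mm or knocked over (distance of dropper_center from where it was at the start of the episode above 0.03 m or angle between dropper_center's own z axis and vertical above 0.4 rad).
It fails at once if the pliers or the tape is shoved more than 30 mm (distance of any of pliers, tape from where it was at the start of the episode above 0.03 m).
It also fails if it takes over 72 s, if anything falls off the work surface, if the arm or the gripper's body presses on something with over 40 N, if the wrist force passes 120 N, or if a joint passes its speed limit or range.

## Working session

There is one attempt and no reset: what is moved stays moved. The work goes in short steps, each a Python script; the robot and the scene stay as the last script left them, time stands still between calls to the robot, and variables do not carry over. Pictures are saved under pics/ and viewed, about 8 in all and at most 12, crops included, and the job is handed in when it is done.

```bash
ls; mkdir -p pics
cat > h.py <<'E'
import numpy as np, cv2
from rig import robot
def cam(n):
    c=robot.camera_info(n); return c,200/np.tan(np.radians(c["vfov"])/2),np.array(c["view"])
def ray(n,px):
    c,f,V=cam(n)
    d=np.array([(px[0]-c["cx"])/f,(px[1]-c["cy"])/f]); u=d.copy()
    for _ in range(20): u=d/(1+c["k1"]*(u@u))
    R,t=V[:3,:3],V[:3,3]
    return -R.T@t, R.T@np.array([u[0],u[1],1])
def onz(n,px,z):
    o,d=ray(n,px); return o+d*(z-o[2])/d[2]
def pt(n,px,depth):
    o,d=ray(n,px); return o+d*depth
def proj(n,p):
    c,f,V=cam(n); q=V[:3,:3]@np.asarray(p)+V[:3,3]; u=q[:2]/q[2]; u=u*(1+c["k1"]*(u@u))
    return u*f+[c["cx"],c["cy"]]
def shot(n,name):
    im,d=robot.grab_frame(n); np.savez(f"pics/{name}.npz",im=im,d=d)
    cv2.imwrite(f"pics/{name}.png",im[:,:,::-1]); return im,d
E
python3 - <<'E'
from h import *
for n in("top","side"):
    shot(n,n+"0"); c=robot.camera_info(n); print(n,c, ray(n,(c["cx"],c["cy"])))
print(robot.read_t())
E
```

```text
pics
top {'vfov': 48.119847739936056, 'cx': 326.69129462321627, 'cy': 196.94104647419215, 'k1': -0.10100259925426906, 'view': array([[ 0.00817524, -0.99992122,  0.00952428, -0.02506267],
       [-0.99339431, -0.00921135, -0.11438047,  0.45141942],
       [ 0.11445919, -0.00852628, -0.99339136,  1.25870799],
       [ 0.        ,  0.        ,  0.        ,  1.        ]])} (array([ 0.30457169, -0.01017042,  1.30226192]), array([ 0.11445919, -0.00852628, -0.99339136]))
side {'vfov': 47.35090805279784, 'cx': 325.20323709281894, 'cy': 197.98343612415064, 'k1': -0.059304509240537255, 'view': array([[ 0.89560226, -0.44475262,  0.0095757 , -0.38912186],
       [-0.23307123, -0.48745468, -0.84146642,  0.15598845],
       [ 0.37891211,  0.75138741, -0.54022455,  1.185082  ],
       [ 0.        ,  0.        ,  0.        ,  1.        ]])} (array([-0.06418708, -0.98748136,  0.77519555]), array([ 0.37891211,  0.75138741, -0.54022455]))
0.1
```

View pics/top0.png

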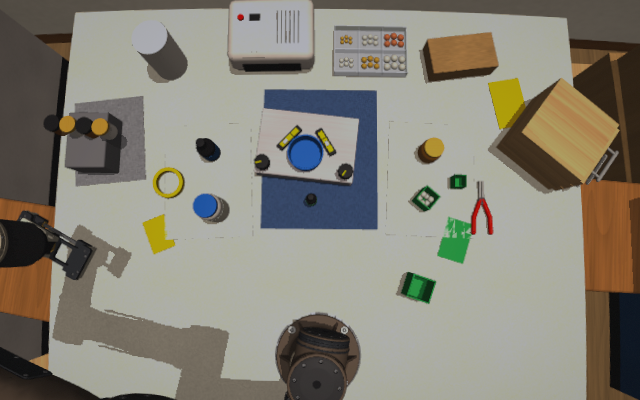

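View pics/side0.png

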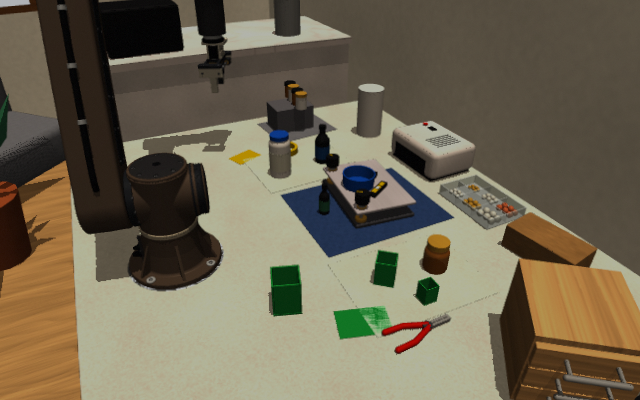

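Top view: knob A (262,161), knob B (345,171), mould (305,153), vials (289,138)/(326,142), and the dropper at (311,199). The middle cup with pearls is at (425,198), the small look-alike at (458,181), the large one at (418,287), and the jar at (431,150). The side view agrees with this layout. Next I'll measure these and look closer at the stand.

```bash
cat > m.py <<'E'
from h import *
def blobs(mask,amin=15):
    n,l,s,c=cv2.connectedComponentsWithStats(mask.astype(np.uint8)); 
    return [(s[i,4],c[i],l==i) for i in range(1,n) if s[i,4]>=amin]
def vials(im):
    """yellow faces + white bubble in the top picture -> bubble offset along vial (mm)"""
    hsv=cv2.cvtColor(im,cv2.COLOR_RGB2HSV); H,S,V=[hsv[:,:,i].astype(int) for i in range(3)]
    y=(H>20)&(H<36)&(S>130)&(V>120); y[:115]=0;y[170:]=0;y[:,:265]=0;y[:,350:]=0
    return y,H,S,V
E
python3 - <<'E'
from m import *
z=np.load("pics/top0.npz");im,d=z["im"],z["d"]
y,H,S,V=vials(im)
for a,c,_ in blobs(y,3): print("yel",a,c.round(1),onz("top",c,.07).round(4))
b=(H>100)&(H<116)&(S>170)&(V>110); b[:130]=0;b[180:]=0;b[:,:280]=0;b[:,330:]=0
for a,c,m in blobs(b): 
    (cx,cy),r=cv2.minEnclosingCircle(np.argwhere(m)[:,::-1].astype(np.float32)); print("blue",a,c.round(1),cx,cy,r,onz("top",(cx,cy),.097).round(4))
# points by depth -> world height map
P=lambda u,v:pt("top",(u,v),d[v,u])
for nme,(u,v) in dict(A=(262,161),B=(345,171),Bt=(344,170),mould=(305,153),drop=(311,198),cup=(425,198),rim=(428,186),small=(458,181),jar=(432,146)).items(): print(nme,P(u,v).round(3))
g=(H>50)&(H<85)&(S>120)&(V<200)
for a,c,m in blobs(g,40):
    r=cv2.minAreaRect(np.argwhere(m)[:,::-1].astype(np.float32)); print("green",a,c.round(1),[np.round(q,1) for q in r])
c1=cv2.resize(im[105:190,245:370],None,fx=5,fy=5,interpolation=cv2.INTER_CUBIC)
c2=cv2.resize(im[170:215,395:475],None,fx=5,fy=5,interpolation=cv2.INTER_CUBIC)
o=np.zeros((580,625,3),np.uint8)
c2=c2[:155]if 0 else cv2.resize(c2,None,fx=.7,fy=.7); o[:425]=c1; o[425:425+min(155,c2.shape[0]),:c2.shape[1]]=c2[:155]
cv2.imwrite("pics/crop0.png",o[:,:,::-1])
E
```

```text
yel 67 [292.2 133.8] [0.6248 0.078  0.07  ]
yel 51 [322. 136.] [ 0.6193 -0.006   0.07  ]
yel 18 [282.  143.8] [0.5957 0.1061 0.07  ]
yel 36 [329.1 147.7] [ 0.5858 -0.0263  0.07  ]
blue 19 [293.6 139.5] 294.5 140.0 6.800835609436035 [0.6004 0.0694 0.097 ]
blue 733 [305.1 154.7] 305.0873107910156 155.7063446044922 16.250080108642578 [0.5566 0.0396 0.097 ]
A [0.539 0.156 0.105]
B [ 0.514 -0.069  0.105]
Bt [ 0.516 -0.067  0.107]
mould [0.572 0.042 0.059]
drop [0.44  0.022 0.102]
cup [ 0.453 -0.309  0.01 ]
rim [ 0.48  -0.303  0.072]
small [ 0.506 -0.412 -0.001]
jar [ 0.592 -0.315  0.083]
green 186 [458.1 181.1] [array([458., 181.]), array([12., 14.]), np.float64(90.0)]
green 218 [426.  198.2] [array([425.8, 198.3]), array([18.6, 21. ]), np.float64(39.8)]
green 845 [455.  242.1] [array([455.1, 240. ]), array([26.2, 39.6]), np.float64(15.9)]
green 684 [418.4 287.3] [array([418.1, 287.4]), array([29.4, 23.4]), np.float64(18.4)]
```

View pics/crop0.png

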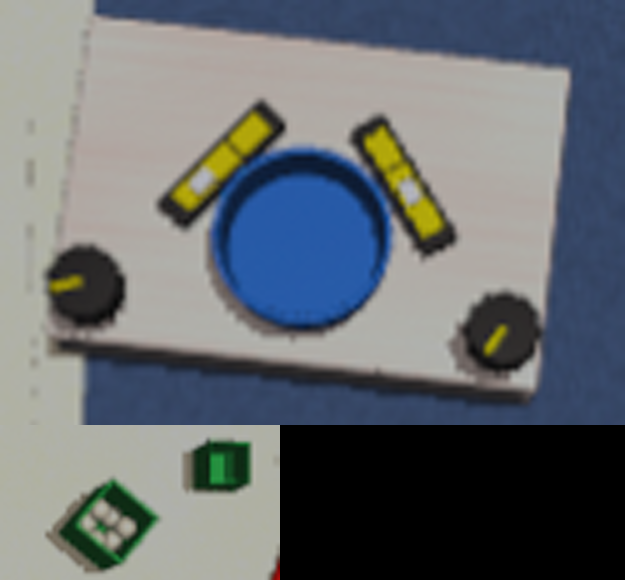

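The crop shows bubble A about 14 mm towards knob A, at crop (203,181) against a vial middle of about (222,163). Bubble B is about 5 mm towards knob B. The cup holds the pearls. I'll get exact numbers from depth and colour, and check reachability for the tipping plan.

```bash
cat >> m.py <<'E'
def cloud(n,d):
    v,u=np.nonzero(d>0); c,f,Vw=cam(n)
    r=np.stack([(u-c["cx"])/f,(v-c["cy"])/f],1); w=r.copy()
    for _ in range(20): w=r/(1+c["k1"]*(w**2).sum(1,keepdims=True))
    P=np.c_[w,np.ones(len(w))]*d[v,u][:,None]
    return (P-Vw[:3,3])@Vw[:3,:3], np.c_[u,v]
def stand(d):
    P,_=cloud("top",d); out=[]
    for p0 in((.537,.156),(.513,-.068)):
        s=P[(np.hypot(*(P[:,:2]-p0).T)<.035)&(P[:,2]>.098)&(P[:,2]<.115)]
        out.append(cv2.minEnclosingCircle(s[:,:2].astype(np.float32))+(len(s),s[:,2].mean()))
    return out
def bubbles(im,T):
    """offset of each bubble from its vial's middle, along the vial to the knob, and lines, in m"""
    c,s=np.cos(T[2]),np.sin(T[2]); R=np.array([[c,-s],[s,c]]); res=[]
    for sg in(1,-1):
        mid=R@[.013,.052*sg]+T[:2]; e=R@np.array([-150,115*sg])/np.hypot(150,115)
        t=np.arange(-.036,.0361,.0005); n=np.array([-e[1],e[0]])
        q=np.array([[proj("top",[*(mid+e*a+n*b),.07]) for a in t] for b in(-.002,0,.002)]).astype(np.float32)
        m=cv2.remap(im,q[:,:,0].copy(),q[:,:,1].copy(),cv2.INTER_LINEAR).astype(float).mean(0)
        B=m[:,2]; w=np.clip(B-100,0,None); res.append(((w*t).sum()/max(w.sum(),1),t,m))
    return res
E
python3 - <<'E'
from m import *
z=np.load("pics/top0.npz");im,d=z["im"],z["d"]
k=stand(d); print(k)
A,B=np.array(k[0][0]),np.array(k[1][0]); e=(A-B); yaw=np.arctan2(-e[0],e[1]); print("AB",np.hypot(*e),"yaw",np.degrees(yaw))
c,s=np.cos(yaw),np.sin(yaw);R=np.array([[c,-s],[s,c]])
O=(A+B)/2-R@[-.07,0]; T=[*O,yaw]; print("stand",np.round(T,4),"mould",O+R@[-.03,0])
np.save("T.npy",T)
for b,t,m in bubbles(im,T): print("bubble",round(b,4)); print(*[f"{a*1e3:.0f}:{int(x[0])},{int(x[2])}" for a,x in zip(t[::4],m[::4])])
P,_=cloud("top",d)
def reg(n,x,y,r,z0,z1):
    q=P[(np.hypot(P[:,0]-x,P[:,1]-y)<r)&(P[:,2]>z0)&(P[:,2]<z1)]; rc=cv2.minAreaRect(q[:,:2].astype(np.float32)); print(n,len(q),np.round(rc[0],4),np.round(rc[1],4),rc[2],q[:,2].max().round(3))
reg("cup rim",.465,-.306,.05,.06,.08)
x=onz("top",(205,206),.15);reg("canister",x[0],x[1],.06,.14,.16)
x=onz("top",(203,143),.14);reg("bottle",x[0],x[1],.05,.12,.15)
x=onz("top",(311,199),.1);reg("dropper",x[0],x[1],.03,.085,.11)
x=onz("top",(432,146),.085);reg("jar",x[0],x[1],.05,.075,.095)
x=onz("top",(458,181),.04);reg("small",x[0],x[1],.04,.02,.06)
x=onz("top",(418,287),.09);reg("large",x[0],x[1],.07,.06,.12)
x=onz("top",(168,182),.02);print("tape",x)
E
cat > ik.py <<'E'
from h import *
def tool(az,dn):  # tool z at azimuth az, dn degrees below horizontal, jaws horizontal
    a,b=np.radians([az,dn]); z=np.array([np.cos(a)*np.cos(b),np.sin(a)*np.cos(b),-np.sin(b)])
    y=np.array([-np.sin(a),np.cos(a),0]); return np.c_[np.cross(y,z),y,z]
E
python3 - <<'E'
from ik import *
print("pick")
for az in range(-180,180,15):
    r=[]
    for dn in(15,25,35):
        R=tool(az,dn)
        for f in(1,-1):
            Q=R*[f,f,1]; q=robot.ik(np.array([.465,-.306,.045])+.019*R[:,2],Q)
            if q is not None: r.append((dn,f,np.round(q).astype(int).tolist()))
    if r: print(az,[x[:2] for x in r],r[0][2])
print("pour")
for az in range(-180,180,15):
    r=[]
    for dn in(60,90,110,125,140,150):
        R=tool(az,dn)
        for f in(1,-1):
            q=robot.ik(np.array([.555,.04,.15])+.019*R[:,2],R*[f,f,1])
            if q is not None: r.append(dn*f)
    print(az,r)
E
```

```text
[((0.5383161306381226, 0.159977987408638), 0.02148580364882946, 178, np.float64(0.10609910327853771)), ((0.5177780389785767, -0.06996288895606995), 0.02144675701856613, 180, np.float64(0.10611327705360832))]
AB 0.23085627527183622 yaw -5.104057918263286
stand [ 0.5978  0.0388 -0.0891] mould [0.56788848 0.04144896]
bubble 0.0136
-36:92,27 -34:143,11 -32:170,10 -30:175,10 -28:175,10 -26:176,10 -24:175,10 -22:176,10 -20:175,10 -18:175,10 -16:166,10 -14:142,10 -12:125,14 -10:148,10 -8:170,10 -6:176,10 -4:175,10 -2:176,10 0:175,10 2:176,10 4:175,26 6:175,89 8:172,143 10:172,174 12:171,175 14:172,178 16:171,174 18:168,164 20:162,122 22:165,55 24:173,16 26:175,10 28:167,10 30:141,12 32:93,25 34:50,36 36:41,38
bubble 0.0079
-36:45,42 -34:53,36 -32:90,25 -30:136,12 -28:167,10 -26:175,10 -24:176,10 -22:175,10 -20:175,10 -18:175,10 -16:176,10 -14:174,10 -12:163,10 -10:139,14 -8:133,13 -6:154,10 -4:172,10 -2:169,17 0:164,71 2:162,133 4:168,167 6:173,174 8:174,174 10:175,176 12:169,166 14:158,129 16:161,58 18:170,14 20:175,10 22:176,10 24:176,10 26:176,10 28:176,10 30:175,10 32:168,10 34:141,13 3
[... 2995 characters left out ...]
125, 140, -140, 150, -150]
0 [90, -90, 110, -110, 125, -125, 140, -140, 150, -150]
15 [90, -90, 110, -110, 125, -125, 140, -140, 150, -150]
30 [60, -60, 90, -90, 110, -110, 125, -125, 140, -140, 150, -150]
45 [60, -60, 90, -90, 110, -110, 125, -125, 140, -140, 150, -150]
60 [60, -60, 90, -90, 110, -110, 125, -125, 140, -140, 150, -150]
75 [60, 90, -90, 110, -110, 125, -125, 140, -140, 150, -150]
90 [60, -60, 90, -90, 110, -110, 125, -125, 140, -140, 150, -150]
105 [60, -60, 90, -90, 110, -110, 125, -125, 140, -140, 150, -150]
120 [60, -60, 90, 110, -110, 125, -125, 140, -140, 150, -150]
135 [60, -60, 90, -90, 110, -110, 125, -125]
150 [60, -60, 90, -90, 110]
165 [60, -60, 90, -90, 110, -110]
```

Measurements fit the given sizes: knob spacing 231 mm against 230, knob tops at 106 mm, cup 50.7 mm square at yaw 50°. Using the lines, bubble A is about +16 mm, so 1.2 rad anticlockwise. Bubble B is about +7 mm, so 0.55 rad anticlockwise. Turning them now.

```bash
cat > knob.py <<'E'
from ik import *
def turn(xy,rad):
    """anticlockwise positive; picks the start azimuth that keeps joint 6 nearest its middle"""
    g=np.degrees(rad); xy=np.array(xy); best=None
    for az in range(-180,180,20):
        q1=robot.ik([*xy,.074],tool(az,90)); q2=robot.ik([*xy,.074],tool(az+g,90))
        if q1 is None or q2 is None or np.abs(np.array(q1)-q2)[:5].max()>2: continue
        c=max(abs(q1[5]),abs(q2[5]))+.3*abs(q1[5]-robot.read_qpos()[5])
        if best is None or c<best[0]: best=(c,az)
    az=best[1]; robot.move_gripper(.7)
    robot.goto([*xy,.17],tool(az,90)); robot.servo_line([*xy,.074],speed=.12)
    robot.move_gripper(0); print("grip",robot.read_grip_width(),"F",np.round(robot.read_force(),1))
    robot.goto([*xy,.074],tool(az+g,90)); robot.dwell(.2); print("F",np.round(robot.read_force(),1), robot.read_position())
    robot.move_gripper(.7); robot.servo_line([*xy,.17],speed=.15)
E
python3 - <<'E'
from knob import *
turn((.5383,.1600),1.2); print(robot.read_t())
turn((.5178,-.0700),.55); print(robot.read_t())
robot.goto([.42,-.25,.25],tool(0,90))
from m import *
im,d=shot("top","top1"); T=np.load("T.npy")
for b,t,m in bubbles(im,T): print("bubble",round(b,4)); print(*[f"{a*1e3:.0f}:{int(x[0])},{int(x[2])}" for a,x in zip(t[::4],m[::4])])
print(robot.read_t())
cv2.imwrite("pics/crop1.png",cv2.resize(im[105:190,245:370],None,fx=5,fy=5,interpolation=cv2.INTER_CUBIC)[:,:,::-1])
E
```

```text
grip 0.4518826312570163 F [-3.3 -0.6  5.9]
F [-7.8 -4.  11.8] [0.53665731 0.15849142 0.07436798]
6.7917
grip 0.45269440870939287 F [-9.6  0.3  9.6]
F [-9.4 -0.4  8.3] [ 0.51456545 -0.07086055  0.07396884]
11.5833
bubble -0.0017
-36:86,37 -34:143,18 -32:188,11 -30:210,10 -28:211,10 -26:211,10 -24:210,10 -22:212,10 -20:211,10 -18:211,10 -16:203,10 -14:186,10 -12:163,22 -10:168,78 -8:191,148 -6:206,195 -4:206,199 -2:208,201 0:208,199 2:209,196 4:203,162 6:194,100 8:168,29 10:154,13 12:182,11 14:208,10 16:211,10 18:212,10 20:211,10 22:212,10 24:211,10 26:211,10 28:208,10 30:190,10 32:142,19 34:81,39 36:53,46
bubble 0.0
-36:94,61 -34:96,63 -32:98,64 -30:99,64 -28:99,65 -26:100,66 -24:100,65 -22:101,66 -20:101,66 -18:102,67 -16:102,67 -14:103,68 -12:104,68 -10:104,68 -8:106,69 -6:107,70 -4:107,71 -2:108,72 0:109,73 2:110,74 4:110,74 6:112,75 8:113,76 10:113,77 12:113,77 14:114,78 16:114,78 18:115,79 20:115,79 22:116,79 24:116,79 26:116,79 28:115,79 30:114,78 32:113,77 34:112,77 36:111,76
13.3083
```

View pics/crop1.png

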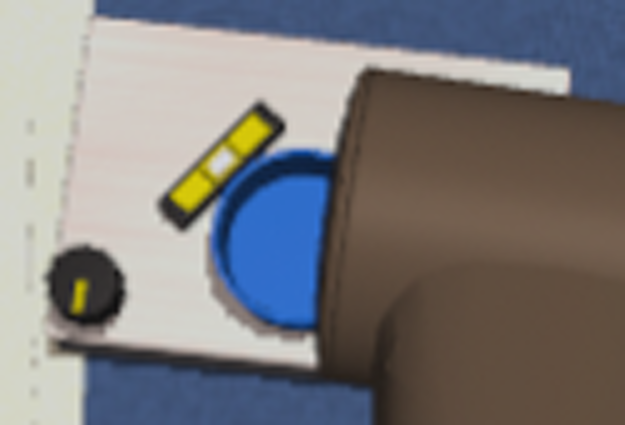

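Bubble A is now centred, within about 0.5 mm of the middle between its lines. The arm hides vial B. Before moving to a pre-grasp pose I'll check IK for the pick and pour, with the tool coming from the side and pitching over about the jaw axis.

```bash
cat >> ik.py <<'E'
CUP=np.array([.4503,-.3041]); MOULD=np.array([.5679,.0414])
def tcp(C,az,al,tau,h=.010):
    a,t=np.radians([az,tau]); d=np.array([np.cos(a),np.sin(a),0]); zc=np.cos(t)*np.array([0,0,1])+np.sin(t)*d
    R=tool(az,al+tau); return np.asarray(C)+h*zc+.019*R[:,2],R
def from_lip(L,az,tau):
    a,t=np.radians([az,tau]); d=np.array([np.cos(a),np.sin(a),0]); z=np.array([0,0,1])
    return np.asarray(L)-.035*(np.cos(t)*z+np.sin(t)*d)-.025*(np.cos(t)*d-np.sin(t)*z)
E
python3 - <<'E'
from ik import *
for az in(-39.9,50.1):
  for al in(30,35,40,45):
    for h in(0,.12):
      for f in(1,-1):
        p,R=tcp([*CUP,.035+h],az,al,0); q=robot.ik(p,R*[f,f,1]); print(az,al,h,f,None if q is None else np.round(q).astype(int))
al=40
for az in range(-180,180,30):
  for f in(1,-1):
    o=[]
    a=np.radians(az); d=np.array([np.cos(a),np.sin(a)])
    for tau in(0,40,75,90,100,112):
      L=[*(MOULD-.025*d),.16 if tau<75 else .108]
      p,R=tcp(from_lip(L,az,tau),az,al,tau); q=robot.ik(p,R*[f,f,1]); o.append(None if q is None else np.round(q).astype(int).tolist())
    print(az,f,o)
E
```

```text
-39.9 30 0 1 None
-39.9 30 0 -1 None
-39.9 30 0.12 1 [ -63    3  -52 -137  -30   64]
-39.9 30 0.12 -1 [ -63    3  -52 -137  -30 -116]
-39.9 35 0 1 None
-39.9 35 0 -1 None
-39.9 35 0.12 1 [ -52   -1  -43 -123  -12   41]
-39.9 35 0.12 -1 [ -52   -1  -43 -123  -12 -139]
-39.9 40 0 1 [ -66   24  -58 -150  -43   85]
-39.9 40 0 -1 [ -66   24  -58 -150  -43  -95]
-39.9 40 0.12 1 None
-39.9 40 0.12 -1 None
-39.9 45 0 1 [ -61   18  -51 -144  -26   73]
-39.9 45 0 -1 [ -61   18  -51 -144  -26 -107]
-39.9 45 0.12 1 None
-39.9 45 0.12 -1 None
50.1 30 0 1 [-55  39  -6 -58 -79  46]
50.1 30 0 -1 [ -55   39   -6  -58  -79 -134]
50.1 30 0.12 1 [-55  28  -4 -57 -86  35]
50.1 30 0.12 -1 [ -55   28   -4  -57  -86 -145]
50.1 35 0 1 [-53  36  -8 -56 -75  43]
50.1 35 0 -1 [ -53   36   -8  -56  -75 -137]
50.1 35 0.12 1 [-53  26  -5 -54 -82  32]
50.1 35 0.12 -1 [ -53   26   -5  -54  -82 -148]
50.1 40 0 1 [-51  33  -9 -53 -71  40]
50.1 40 0 -1 [ -51   33   -9  -53  -71 -140]
50.1 40 0.12 1 [-50  23  -6 -50 -79  29]
50.1 40 0.12 -1 [ -50   23   -6  -50  -79 -151]
50.1 45 0 1 [-48  31 -10 -50 -67  36]
50.1 45 0 
[... 3332 characters left out ...]
[31, 20, -32, 27, -54, 131], [36, 25, -34, 36, -63, 118], [39, 29, -34, 39, -69, 112], [42, 35, -33, 42, -77, 106]]
120 1 [[-7, 39, 15, -38, -99, 42], [11, 21, -8, -10, -65, 23], [29, 16, -43, 42, -39, -34], [32, 17, -51, 65, -45, -58], [34, 20, -54, 73, -53, -70], [38, 26, -56, 78, -63, -81]]
120 -1 [[-7, 39, 15, -38, -99, -138], [11, 21, -8, -10, -65, -157], [29, 16, -43, 42, -39, 146], [32, 17, -51, 65, -45, 122], [34, 20, -54, 73, -53, 110], [38, 26, -56, 78, -63, 99]]
150 1 [[3, 47, 26, -27, -112, 56], [15, 24, -3, -7, -70, 48], [21, 12, -51, 62, -22, -19], None, None, None]
150 -1 [[3, 47, 26, -27, -112, -124], [15, 24, -3, -7, -70, -132], [21, 12, -51, 62, -22, 161], None, None, None]
```

IK is smooth for a pick with az=50°, tool 45° down, and a pour at az=60° rotating about the lip. I'll move to the pre-grasp, which uncovers vial B, and measure it.

Run:
```python
from knob import *
from m import *
robot.move_gripper(1)
p,R=tcp([*CUP,.035],50.1,45,0,h=.02)
robot.goto(p-.10*R[:,2],R); print(robot.read_qpos(),robot.read_t())
im,d=shot("top","top2"); T=np.load("T.npy")
for b,t,m in bubbles(im,T): print("bubble",round(b,4)); print(*[f"{a*1e3:.0f}:{int(x[0])},{int(x[2])}" for a,x in zip(t[::4],m[::4])])
cv2.imwrite("pics/crop2.png",cv2.resize(im[100:260,250:500],None,fx=3,fy=3,interpolation=cv2.INTER_CUBIC)[:,:,::-1])
```

```text
[-53.32939505  26.142548    -5.55714551 -44.96173161 -76.59933491
  31.71174794] 15.725
bubble -0.0017
-36:90,38 -34:148,19 -32:194,11 -30:215,10 -28:216,10 -26:216,10 -24:216,10 -22:217,10 -20:216,10 -18:216,10 -16:209,10 -14:191,10 -12:168,22 -10:173,81 -8:197,152 -6:211,200 -4:212,204 -2:214,206 0:213,203 2:214,201 4:210,167 6:200,103 8:173,30 10:159,13 12:187,11 14:213,10 16:216,10 18:217,10 20:216,10 22:217,10 24:216,10 26:216,10 28:213,10 30:196,10 32:147,19 34:84,40 36:55,47
bubble 0.0007
-36:57,53 -34:66,46 -32:112,31 -30:168,13 -28:206,10 -26:216,10 -24:216,10 -22:216,10 -20:216,10 -18:216,10 -16:216,10 -14:215,10 -12:202,10 -10:173,21 -8:159,74 -6:181,153 -4:204,197 -2:213,215 0:215,216 2:214,215 4:213,212 6:207,188 8:189,132 10:170,57 12:164,22 14:186,11 16:211,10 18:217,10 20:217,10 22:216,10 24:216,10 26:216,10 28:216,10 30:216,10 32:209,10 34:176,14 36:116,36
```

View pics/crop2.png

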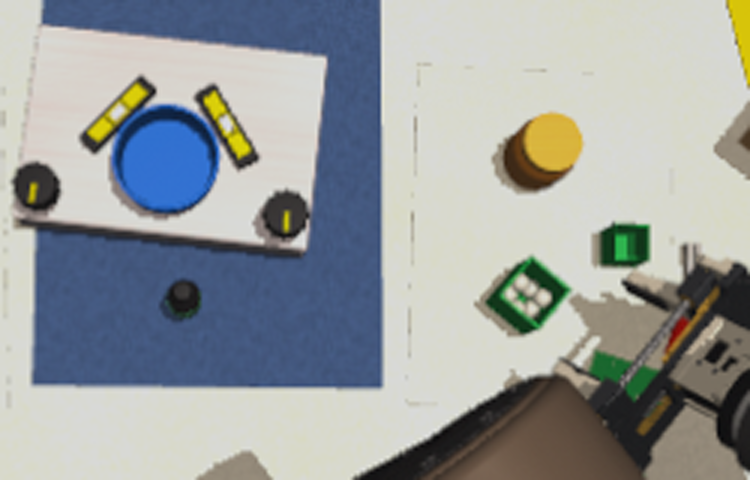

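Bubble B lies between its lines, at +0.7 mm with the line middle at about +1.5 mm. Bubble A is at −1.7 with its line middle at −1.2. Both are within about 1 mm and released. The pearls are visible in the cup at crop (530,295). Now picking it up.

Run:
```python
from ik import *
p,R=tcp([*CUP,.035],50.1,45,0,h=.02)
f0=np.array(robot.read_force())
robot.servo_line(p,speed=.08); print("F",np.round(robot.read_force()-f0,1),robot.read_position()-p)
robot.move_gripper(0); print("w",robot.read_grip_width()*.088,"F",np.round(robot.read_force()-f0,1))
robot.servo_line(p+[0,0,.03],speed=.08); robot.servo_line(p+[0,0,.14],speed=.15); print("F",np.round(robot.read_force()-f0,1),robot.read_grip_width()*.088,robot.read_t())
im,_=shot("side","side3"); cv2.imwrite("pics/crop3.png",cv2.resize(im[170:350,280:480],None,fx=3,fy=3)[:,:,::-1])
```

```text
F [-0.3 -0.4  0.7] [-8.35123117e-06 -4.34742532e-04  3.24030143e-04]
w 0.05006260994004342 F [-0.8 -0.4 -0.2]
F [-1.6 -1.1 -2.3] 0.05025882197610219 19.275
```

View pics/crop3.png

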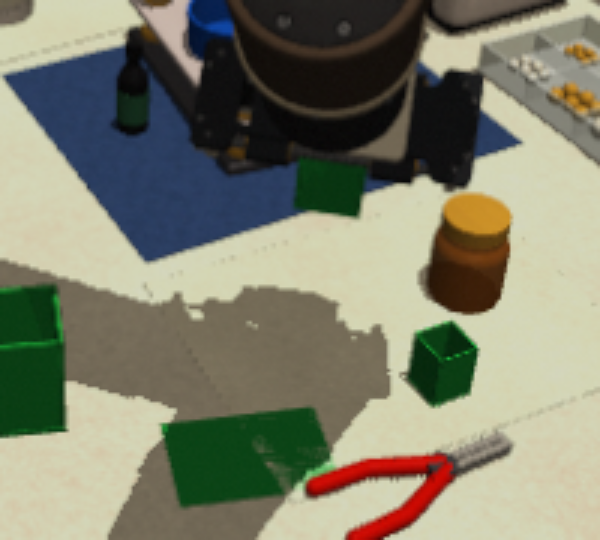

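The cup is held upright (50 mm between the pads), and the small cup and pliers are untouched. Next I'll cross-check the mould centre from the saved depth picture, then carry the cup over and tip to 80° high up.

Run:
```python
from ik import *
from m import *
P,_=cloud("top",np.load("pics/top2.npz")["d"])
s=P[(np.hypot(*(P[:,:2]-MOULD).T)<.065)&(P[:,2]>.09)&(P[:,2]<.106)]
c=cv2.minEnclosingCircle(s[:,:2].astype(np.float32)); print("rim",len(s),c,s[:,2].mean())
M=MOULD if np.hypot(*(np.array(c[0])-MOULD))>.006 else (MOULD+c[0])/2
np.save("M.npy",M); print(M)
az=60; d=np.array([.5,np.sqrt(.75)])
L=lambda z:[*(M-.020*d),z]
def pose(z,tau): return tcp(from_lip(L(z),az,tau),az,45,tau,h=.02)
p,R=pose(.205,0); robot.servo_line(p,R,speed=.14); print(robot.read_t(),robot.read_qpos().round() if hasattr(robot.read_qpos(),'round') else robot.read_qpos())
for tau in(30,60,80):
    p,R=pose(.205-.02*tau/80,tau); robot.servo_line(p,R,speed=.05)
p,R=pose(.122,80); robot.servo_line(p,R,speed=.07)
print(robot.read_t(),np.round(robot.read_force(),1),robot.read_position()-p, robot.read_grip_width()*.088)
im,_=shot("side","side4"); im2,_=shot("top","top4")
cv2.imwrite("pics/crop4.png",np.hstack([cv2.resize(im[110:240,290:440],None,fx=2.6,fy=2.6),cv2.resize(im2[80:210,240:390],None,fx=2.6,fy=2.6)])[:,:,::-1])
```

```text
rim 191 ((0.5675029158592224, 0.04122042655944824), 0.049470625817775726) 0.09633245002306351
[0.56770146 0.04131021]
21.775 [-13.  11. -16. -52. -59.   9.]
24.8 [-0.7 -0.8 -1. ] [0.00029813 0.00013915 0.00031208] 0.04995143327777125
```

View pics/crop4.png

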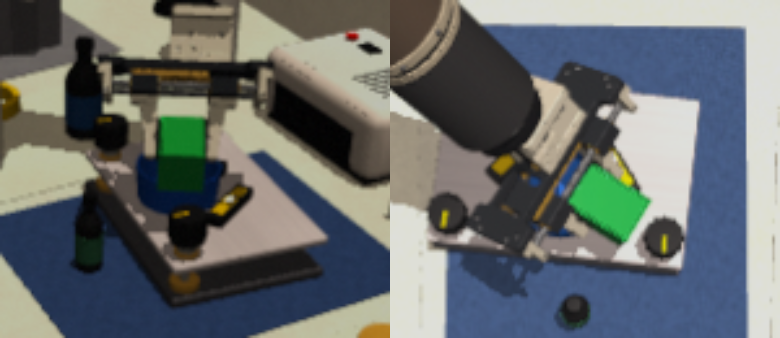

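The mould centre agrees to 0.5 mm, and the tipped cup is over the mould, clear of knob B. Now I'll pour slowly about the lip.

Run:
```python
from ik import *
from m import *
M=np.load("M.npy"); az=60; d=np.array([.5,np.sqrt(.75)])
def go(z,tau,v):
    p,R=tcp(from_lip([*(M-.020*d),z],az,tau),az,45,tau,h=.02); robot.servo_line(p,R,speed=v)
go(.115,88,.012)
for tau in(92,96,100): go(.113,tau,.006)
print(robot.read_t(),np.round(robot.read_force(),1))
go(.112,108,.012); go(.112,118,.015); robot.dwell(.6)
print(robot.read_t(),np.round(robot.read_force(),1),robot.read_grip_width()*.088)
im,_=shot("side","side5"); im2,_=shot("top","top5")
cv2.imwrite("pics/crop5.png",np.hstack([cv2.resize(im[110:240,290:440],None,fx=2.6,fy=2.6),cv2.resize(im2[80:210,240:390],None,fx=2.6,fy=2.6)])[:,:,::-1])
```

```text
26.6083 [-0.5  0.8 -1. ]
28.1583 [ 0.1  0.2 -0.1] 0.049869209495160695
```

View pics/crop5.png

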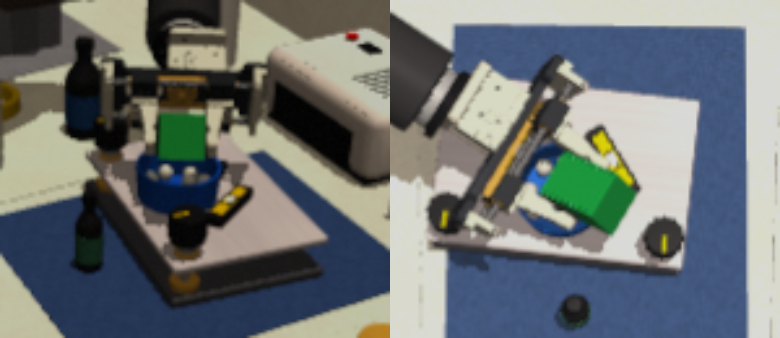

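Pearls are visible in the mould, and the vertical force fell by about 0.9 N against 0.65 N for six pearls. I'll lift, right the cup, go back over its start place, and count the pearls before setting it down.

Run:
```python
from ik import *
from m import *
M=np.load("M.npy"); az=60; d=np.array([.5,np.sqrt(.75)])
def go(z,tau,v):
    p,R=tcp(from_lip([*(M-.020*d),z],az,tau),az,45,tau,h=.02); robot.servo_line(p,R,speed=v)
go(.175,118,.08); go(.185,80,.06); go(.20,40,.06); go(.205,0,.06)
p,R=tcp([*CUP,.035],50.1,45,0,h=.02)
robot.servo_line(p+[0,0,.14],R,speed=.18); print(robot.read_t())
im2,_=shot("top","top6")
hsv=cv2.cvtColor(im2,cv2.COLOR_RGB2HSV); w=(hsv[:,:,1]<90)&(hsv[:,:,2]>110); w[:135]=0;w[175:]=0;w[:,:286]=0;w[:,325:]=0
uv=proj("top",[*M,.068]); print("mould px",uv)
im,_=shot("side","side6")
cv2.imwrite("pics/crop6.png",np.hstack([cv2.resize(im2[120:190,260:350],None,fx=4.4,fy=4.4,interpolation=cv2.INTER_CUBIC),cv2.resize(im2[160:230,390:480],None,fx=4.4,fy=4.4,interpolation=cv2.INTER_CUBIC)])[:,:,::-1])
```

```text
33.8167
mould px [304.92889677 153.94048852]
```

View pics/crop6.png

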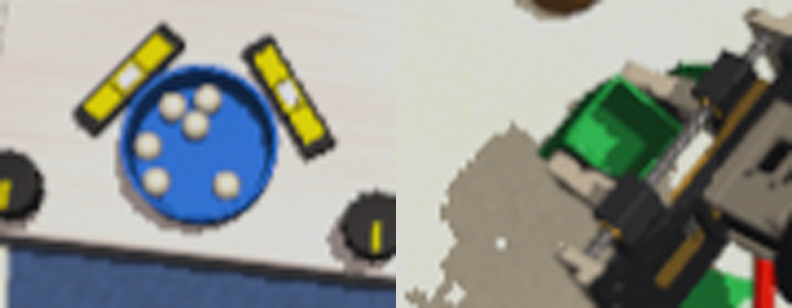

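All six pearls are in the mould, the cup is empty, and both bubbles lie between their lines. Setting the cup down now.

Run:
```python
from ik import *
from m import *
p,R=tcp([*CUP,.035],50.1,45,0,h=.02)
f0=np.array(robot.read_force())
robot.servo_line(p+[0,0,.02],speed=.12)
for dz in(.008,.004,.002,.001,0):
    robot.servo_line(p+[0,0,dz],speed=.03); f=np.array(robot.read_force())-f0; print(dz,np.round(f,1))
    if f[2]>3: break
robot.move_gripper(1.0); robot.dwell(.3)
robot.servo_line(robot.read_position()-.13*R[:,2],speed=.1)
robot.servo_line(robot.read_position()+[-.05,-.05,.10],speed=.12); robot.dwell(.5)
print(robot.read_t(),np.round(robot.read_force(),1))
im,d=shot("top","top7"); T=np.load("T.npy"); side,_=shot("side","side7")
for b,t,m in bubbles(im,T): print("bubble",round(b,4))
P,_=cloud("top",d); s=P[(np.hypot(*(P[:,:2]-CUP).T)<.05)&(P[:,2]>.06)&(P[:,2]<.08)]
if len(s): print("rim",len(s),cv2.minAreaRect(s[:,:2].astype(np.float32)))
cv2.imwrite("pics/crop7.png",np.hstack([cv2.resize(side[150:350,280:480],None,fx=2,fy=2),cv2.resize(im[120:220,270:470],None,fx=2,fy=4)])[:,:,::-1])
```

```text
0.008 [-0.1  0.3 -0.9]
0.004 [-0.1  0.8  0.4]
0.002 [0.5 0.8 0.5]
0.001 [-0.   0.5 -0.2]
0 [0.1 0.1 0.5]
40.8917 [ 0.6 -0.7 -0.3]
bubble -0.0017
bubble 0.0007
rim 101 ((0.45134153962135315, -0.305209219455719), (0.05106263980269432, 0.05111496150493622), 50.629207611083984)
```

View pics/crop7.png

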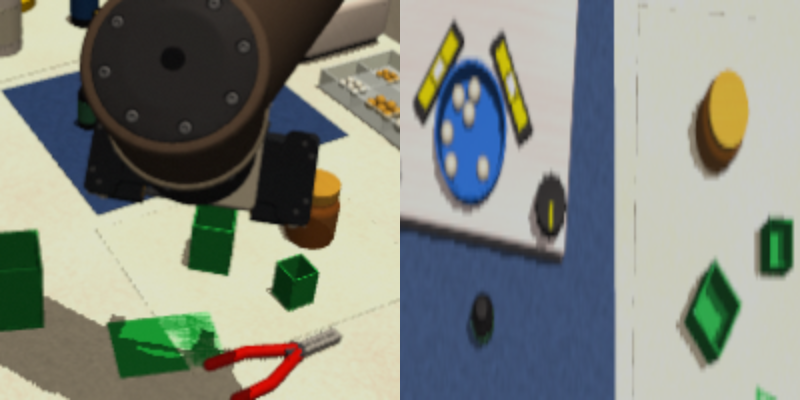

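The cup stands upright and empty at its start place, clear of the gripper, and the pearls and bubbles are unchanged. Handing in.

```bash
python3 -c "
from rig import robot
print(robot.job_done(), robot.read_t())"
```

```text
the job is handed in; nothing more can be done
the job is handed in; nothing more can be done
```

The job is done and handed in at about 41 s of the 72 s; the hand-in reports no verdict.

**What I did:** I turned knob A 1.2 rad and knob B 0.55 rad anticlockwise and let go of both. Then I picked up the middle-sized cup from the side, tipped it over the mould and poured slowly. The cup went back on the table where it had stood.

**Last checks:**
- **Bubbles:** A is about 0.5 mm and B about 1 mm from the middle of its lines, unchanged after the pour; the limit is 3 mm.
- **Pearls:** all six were counted in the mould, and the cup is empty.
- **Cup:** it stands upright about 1.5 mm from where it started, let go and well off the stand.
- **Everything else:** the jar, dropper, small cup and pliers look undisturbed in the last pictures. I did not re-measure the canister, bottle or tape; the arm stayed clear of them.

**Did not fully agree:**
- **Vial B:** its middle came out about 1 mm different from its lines than from its yellow ends, so its bubble offset is uncertain by that much.
- **Knobs:** while the knobs were gripped, the arm sat about 2 to 3 mm off the knob centres I had measured. Force readings there were about 12 to 15 N, well under the limits.

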